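# Load a cartridge into the column bay and lock it

### The arm

A 7-joint arm with a two-finger parallel gripper is mounted at the origin on the work surface. World frame = base frame: x ahead of the robot, y to its left, z up, the work surface at z = 0. Lengths are in mm, angles in rad, forces in N, time in s.
With the tool pointing down it reaches from about 400 to 875 mm from the base axis. Payload 4.4 kg.
Tool frame: the origin (TCP) lies between the finger pads; the fingertips stand ctrl.tip_reach ahead of it and the grasp point (between the pads) lies 8 mm behind it (ctrl.tip_reach is the distance from the TCP to the fingertips, in mm); z points along the fingers, y is the direction in which the jaws open and shut (so a half turn about z gives the same grasp; the last joint's range is limited). The gripper opens to 85 mm and grips with 20 to 120 N. Pads are 22 mm wide; open, the fingers measure 114 mm over their backs; the gripper's body (76 mm by 85 mm) begins 54 mm behind the grasp point. The pads swing forward as they close: fully open they stand 13 mm farther back than shut.
Start: joints at [-1.213, 0.628, 0.038, 1.517, -0.027, 0.996, -0.02], TCP at [267.277, 592.521, 242.313] pointing down, gripper open.
Joint ranges: [-3.06, 3.06], [-0.37, 2.12], [-1.25, 1.32], [0.18, 2.47], [-1.1, 4.24], [0.23, 1.98], [-2.94, 2.94]. Speed limits (rad/s): [2.57, 2.57, 3.14, 3.14, 3.14, 3.14, 3.14].

### API

Orientations are given as [roll, pitch, yaw] about the fixed x, y, z axes, in that order (R = Rz(yaw) Ry(pitch) Rx(roll)).
In Python, from cell import status, viewer, order, ctrl gives the robot as it stands.
- The arm moves only by the tool play_rows, never from a script. Its argument "series" is a list of rows, each a list of 5 numbers: the shift along the tool's x, y, z in cm, then the turn about the tool's z in degrees, then the closure, from 0 (fully open) to 1 (shut). In form: [[x, y, z, yaw, gripper], ...]. A call has 1 to 8 rows; each row is the pose to reach, as a shift and turn from the pose commanded when the call began, along the tool's axes at that moment; what a row does not reach only later rows make up. A row lasts 1/10 s, in which the tool goes at most 50 mm and 8.59 degrees, less where a joint would pass 70% of its speed; a pose out of reach is approached as far as the arm can. A call with a gripper value outside its range is refused whole. The fingers move at their own pace and stop on an object; the grip force is fixed at half the most. Time passes only in rows, so rows that repeat a pose let the fingers close. It gives the time, the measured TCP pose, the force and the opening at its end, in the units of the state.
- status.read_state(): the state, without advancing time (a new reading comes with each control period).
- viewer.get_image(name): name is "scene" or "top"; returns a dict with "img" (400x640x3 uint8, red, green, blue), "vfov" (degrees; the focal length in pixels is half the picture's height over the tangent of half this angle, whatever the lens; pixels are square), "cx", "cy" (the principal point, pixels), "dist_coeffs" ([k1, k2, p1, p2, k3] as OpenCV has them; the pictures are not rectified), "rvec" (rotation vector, rad) and "tvec" (3), from world to camera coordinates, as OpenCV has them. Camera axes: x right, y down, z forward; pixel columns grow to the right and rows downward; lengths in mm; the calibration is good to about 2 mm. A picture is of the moment at which its call begins. There is no depth.
- order.finish_job(): hands the job in, once; it reports no verdict.
The state is a dict: "clock": time; "qpos": joint angles; "qd": joint speeds; "tau": joint torques, N m; "eef_pos": TCP position; "tool_rot": TCP orientation; "force": force on the tool from outside, world axes, zero at the start; "torque": the same for the moment, N m; "width": finger opening in mm.
Only numpy, scipy, OpenCV 4.12 (cv2) and the standard library are available. Lean on these libraries where they do the work, as an engineer would, in place of code of your own. Each camera call takes 0.05 s, during which the arm holds its last target. There are 200 camera calls.

### The job

Take the cartridge with the narrow neck out of the storage rack and lay it, without dropping it, flat and neck end to the rear, on the flat pad in the free lane of the open tray drawer. Then push the drawer fully shut and, after that, swing the latch lever all the way down across the drawer front to lock it. Leave the other cartridge in the rack, and do not shift or topple the bottle and the beaker.

Things in the scene. Friction and masses are not known exactly. Their poses are not given: they have to be found in the camera images.
- cartridge: White square cartridge, 172 long in all: body 120 x 46 x 46, then on its own +x end a square neck 40 long and 22 x 22, then a round nozzle 12 long, 12 across, all on one axis 23 above its underside. About 0.16 kg. Origin: under the middle of the 120 body, on its underside; x towards the nozzle, z up. It starts in one of the rack's two pigeonholes with only the neck and nozzle sticking out.
- cartridge_tip (a point): End of the cartridge's nozzle, on its axis (112 along x from its origin, 23 up).
- cartridge_mid (a point): Centre of the cartridge's 120 x 46 x 46 body.
- rack: Fixed white storage rack on the bench, 136 deep, 181 wide, 66 high, closed at the back, open in front. Origin: on the bench, below the middle of its open front; x points into it. Two pigeonholes centred at y = +42.5 and -42.5, each 74 wide, 54 high, 130 deep, floor 6 above the bench; clear roof from 60 to 66. The front 45 is cut away: no roof there, side walls only 40 high.
- spare: The other cartridge in the rack: same 120 x 46 x 46 white body, but with a wide square cap 38 x 38, 28 long, in place of the neck. Origin under the middle of the body, x towards the cap. To be left there.
- bay: Fixed instrument bay with a hood over the tray drawer. Origin: on the bench, below the middle of its front face; x points into the bay, y to its left. Hood 250 deep, 247 wide; opening in the front face 211 wide, its upper edge 112 above the bench; roof top at 125. The bay's pivot boss for the latch sticks 14 out of the face at y = 128.
- tray (a joint): Slide of the tray drawer along the bay's -x: 0 shut, 0.15 fully out; starts part open. Its low front panel is 226 wide, 12 thick, top 46 above the bench; the panel's inner face lies at x = -value in the bay's frame. What lies beyond the bay's front face is under the hood. Friction about 2 N.
- tray_inside (a point): Middle of the drawer panel's inner face, at floor level, 18 above the bench. From here the drawer's inside runs 200 to the rear (bay's +x), as two lanes 95 wide centred at y = +49.5 and -49.5; side walls up to 45 above the bench, divider 4 thick up to 41.
- tray_handle (a point): Middle of the drawer's bar handle: bar 70 long along y, 35 out from the front panel, at y = -55 in the bay's frame, 30 above the bench.
- pad: Loose flat grey drip pad, 175 x 88 x 4, lying on the floor of the free lane of the drawer. Origin under its centre; x towards the rear of the drawer.
- fitted: A wide-capped cartridge (body 120 x 46 x 46, cap 38 x 38, 28 long at +x) already lying in the other lane. Origin under the middle of the body.
- latch (a joint): Hinge of the latch lever, about the bay's x axis through point latch_pivot. 0: lever leans 20 degrees (0.35 rad) outwards (+y) from upright; 0.35 upright; 1.92 (its stop) level, pointing to the bay's -y across the shut drawer's front: locked. Stays where it is left; about 2 N at the grip.
- latch_pivot (a point): The latch's pivot, on the bay: 19 in front of the face, y = 128, 28 above the bench.
- latch_grip (a point): Middle of the latch's grip, a round rod 12 across, 66 long, that sticks out from the lever's end towards the bay's -x, 85 from the pivot axis.
- solvent: Amber bottle, 64 across, 130 high, standing on the bench. Origin under its centre.
- beaker: Glass beaker, 72 across, 85 high, standing on the bench. Origin under its centre.
There are look-alikes about, which are no part of the job. Leave any red or turquoise look-alike of the cartridge alone.

How it is judged:
By the outcome, as a careful person would: the job done as asked, in the order asked, and still so for the second after the job is handed in, with the robot touching nothing.
It also fails if it takes over 72 s, if anything falls off the work surface, if the arm or the gripper's body presses on something with over 40 N, if the wrist force passes 120 N, or if a joint passes its speed limit or range.

## Working session

There is one attempt and no reset: what is moved stays moved. The work goes in short steps, Python scripts to look and compute and a tool call to move; the robot and the scene stay as the last step left them, time stands still between calls to the robot, and variables do not carry over. Pictures are saved under pics/ and viewed, about 8 in all and at most 12, crops included, and the job is handed in when it is done.

Besides the shell and the picture viewer there is one more tool, called after ">>>" as name(argument=value, ...), one argument or row to a line, values as JSON. play_rows: Moves the arm, as the interface text tells. Its arguments: {"type":"object","properties":{"series":{"type":"array","items":{"type":"array","items":{"type":"number"}}}},"required":["series"]}

```bash
mkdir -p pics; ls; cat > h.py <<'E'
import numpy as np, cv2, sys
from cell import status, viewer, order, ctrl
def cam(n):
    d=viewer.get_image(n); f=200/np.tan(np.radians(d['vfov'])/2)
    d['K']=np.array([[f,0,d['cx']],[0,f,d['cy']],[0,0,1.]]); d['D']=np.array(d['dist_coeffs'],float)
    d['R']=cv2.Rodrigues(np.array(d['rvec'],float))[0]; d['t']=np.array(d['tvec'],float).ravel(); return d
def ray(d,uv):
    p=cv2.undistortPoints(np.array(uv,float).reshape(-1,1,2),d['K'],d['D']).reshape(-1,2)
    r=np.c_[p,np.ones(len(p))]@d['R']; return -d['R'].T@d['t'], r
def onz(d,uv,z):
    c,r=ray(d,uv); return c+r*((z-c[2])/r[:,2])[:,None]
def proj(d,P):
    return cv2.projectPoints(np.array(P,float).reshape(-1,1,3),np.array(d['rvec'],float),d['t'],d['K'],d['D'])[0].reshape(-1,2)
def tri(d1,u1,d2,u2):
    c1,r1=ray(d1,u1);c2,r2=ray(d2,u2);r1=r1[0];r2=r2[0]
    s=np.linalg.lstsq(np.c_[r1,-r2],c2-c1,rcond=None)[0]
    a=c1+s[0]*r1;b=c2+s[1]*r2; return (a+b)/2,np.linalg.norm(a-b)
def save(d,fn,crop=None,s=1.25):
    im=d['img'][...,::-1]
    if crop: x0,y0,x1,y1=crop; im=im[y0:y1,x0:x1]
    cv2.imwrite('pics/'+fn,cv2.resize(im,None,fx=s,fy=s,interpolation=cv2.INTER_CUBIC))
E
python3 - <<'E'
from h import *
for n in('scene','top'):
    d=cam(n); save(d,n+'1.png'); print(n,d['K'][0,0],-d['R'].T@d['t'],d['R'][2],d['D'])
print(status.read_state(),ctrl.tip_reach)
E
```

```text
pics
scene 520.6397809166326 [1101.12788093 1236.78928571 1156.89998724] [-0.36154286 -0.71152636 -0.60250892] [-0.16785355  0.          0.          0.          0.        ]
top 507.2951576512965 [ 354.11932571    9.32516525 1380.56887899] [ 0.07376411  0.01374918 -0.99718093] [-0.12090845  0.          0.          0.          0.        ]
{'clock': 0.1, 'qpos': array([-1.21278748,  0.62927681,  0.03846561,  1.51825665, -0.02695674,
        0.99628894, -0.0199929 ]), 'qd': array([ 6.26289317e-05, -1.84114011e-03,  2.23690217e-03, -1.88192164e-03,
       -1.33319873e-03,  1.27238816e-03, -3.39582951e-04]), 'tau': array([ 2.98826744e-03, -5.64521313e+01,  1.23050217e+00, -1.93970007e+01,
        1.12880330e-02,  5.43573187e-03,  1.30781018e-05]), 'eef_pos': array([267.07763359, 592.01057626, 241.47002701]), 'tool_rot': array([-3.13988246e+00,  6.66934493e-05,  2.71779789e+00]), 'force': array([-0.23050021,  0.85699393, -0.32732175]), 'torque': array([ 0.01231438,  0.01270152, -0.01260878]), 'width': 85.61471617424131} 11.0
```

View pics/scene1.png

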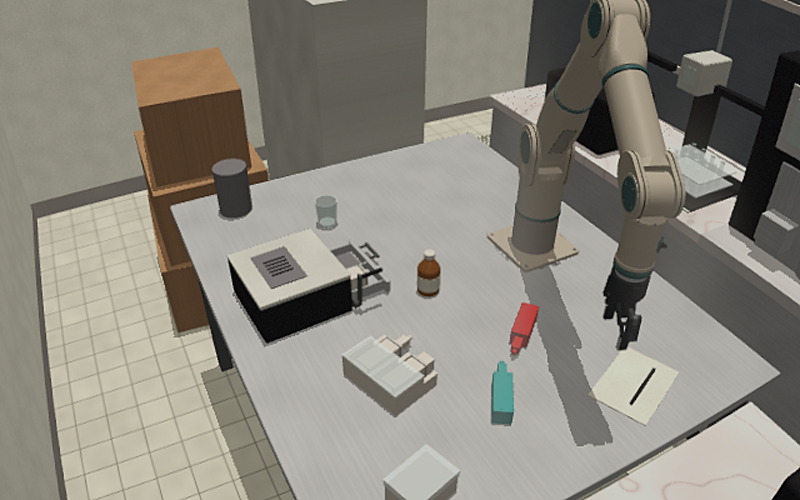

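View pics/top1.png

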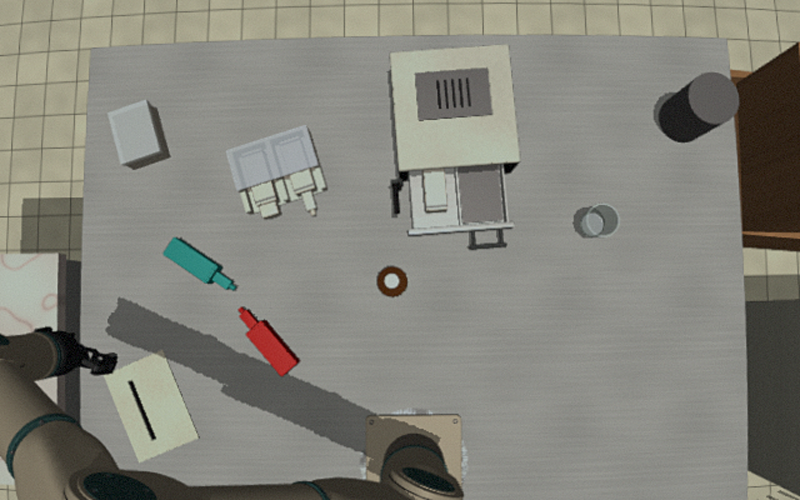

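```bash
python3 - <<'E'
from h import *
d=cam('top'); np.save('top.npy',d,allow_pickle=True)
im=d['img'][...,::-1]
a=cv2.resize(im[90:180,175:267],None,fx=6,fy=6,interpolation=cv2.INTER_CUBIC)[:540]
b=cv2.resize(im[120:205,305:420],None,fx=6,fy=6,interpolation=cv2.INTER_CUBIC)
cv2.imwrite('pics/a.png',a);cv2.imwrite('pics/b.png',b)
s=cam('scene'); np.save('scene.npy',s,allow_pickle=True)
E
```

```text
(no output)
```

View pics/a.png

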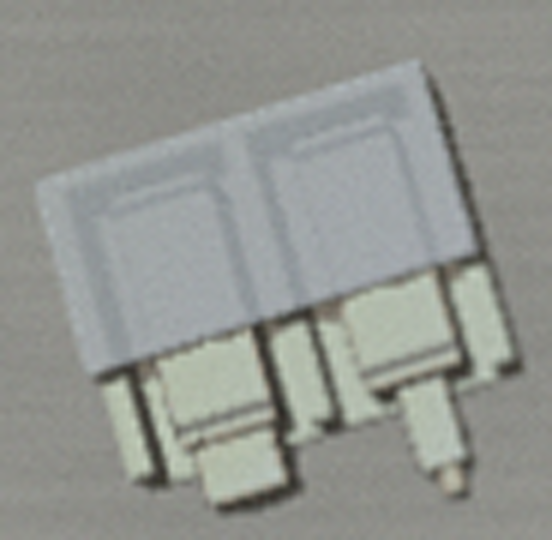

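View pics/b.png

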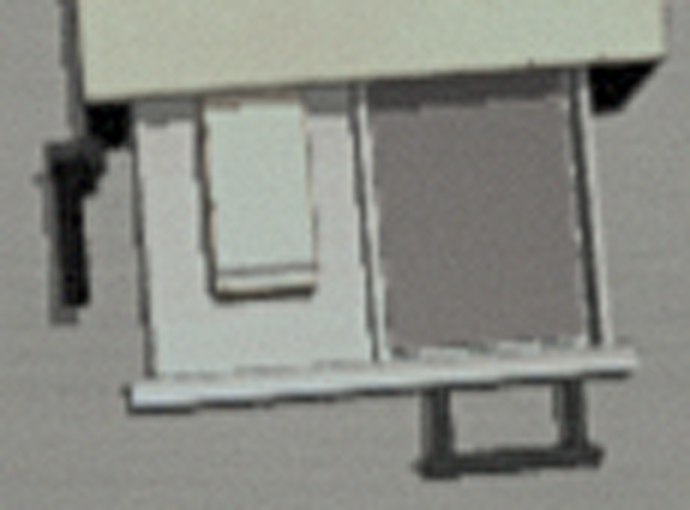

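```bash
cat > m.py <<'E'
from h import *
d=np.load('top.npy',allow_pickle=True).item()
A=lambda p:[(175+u/6-.4,90+v/6-.4) for u,v in p]
B=lambda p:[(305+u/6-.4,120+v/6-.4) for u,v in p]
np.set_printoptions(precision=1,suppress=True)
def rp(n,uv,z):
    P=onz(d,uv,z); print(n,P[:,:2].tolist() if 0 else P[:,:2].round(1).tolist()); return P
r=rp('roof',A([(38,185),(422,62),(480,250),(95,375)]),66)
v=(r[0]+r[1]-r[2]-r[3])/2; print('rack x yaw',np.degrees(np.arctan2(v[1],v[0])),np.linalg.norm(v))
w=(r[0]+r[3]-r[1]-r[2])/2; print('rack y yaw-90',np.degrees(np.arctan2(w[1],w[0]))-90,np.linalg.norm(w))
rp('bodytopfront',A([(370,378),(462,348)]),52)
rp('necktop: rootL,rootR,frontL,frontR',A([(403,388),(442,375),(425,468),(468,455)]),40)
rp('nozzle end',A([(454,492)]),29)
b=rp('bayroof',[(390/1.25,53/1.25),(510/1.25,45/1.25),(519/1.25,162/1.25),(398/1.25,172/1.25)],125)
v=(b[0]+b[1]-b[2]-b[3])/2; print('bay yaw',np.degrees(np.arctan2(v[1],v[0])),np.linalg.norm(v))
w=(b[0]+b[3]-b[1]-b[2])/2; print(np.degrees(np.arctan2(w[1],w[0]))-90,np.linalg.norm(w))
rp('bayfront edge',B([(85,103),(662,58)]),125)
rp('panel top: outer L,R inner L R',B([(130,408),(635,370),(130,388),(635,350)]),46)
rp('pad FL FR, left far, right far',B([(390,355),(588,340),(370,115),(570,100)]),22)
rp('handle bar L R',B([(425,470),(598,458)]),36)
rp('lever low(base),tip',B([(70,160),(70,300)]),100)
E
python3 m.py
```

```text
roof [[674.2, 393.5], [726.0, 221.0], [640.4, 194.8], [587.8, 366.2]]
rack x yaw 17.294278153554597 90.03246433242482
rack y yaw-90 16.905437715169114 179.68936743664932
bodytopfront [[586.6, 245.8], [599.4, 204.7]]
necktop: rootL,rootR,frontL,frontR [[583.9, 233.0], [589.5, 215.5], [547.7, 223.0], [553.2, 203.7]]
nozzle end [[538.2, 211.6]]
bayroof [[858.7, 39.4], [873.7, -208.6], [626.6, -218.4], [608.8, 25.7]]
bay yaw 2.7074424758886972 248.80103715689538
3.8048562556044914 246.60000498440965
bayfront edge [[610.9, 24.7], [627.4, -217.7]]
panel top: outer L,R inner L R [[490.4, 7.4], [504.6, -215.9], [499.3, 7.3], [513.5, -216.2]]
pad FL FR, left far, right far [[515.4, -109.7], [521.2, -199.1], [624.8, -102.9], [630.8, -193.8]]
handle bar L R [[462.3, -123.1], [466.7, -200.1]]
lever low(base),tip [[591.4, 31.7], [531.3, 32.3]]
```

```bash
cat > go.py <<'E'
# usage: go.py x y z yawdeg -> shift in tool axes (cm), turn (deg)
from h import *
s=status.read_state(); g=np.array(sys.argv[1:4],float); yw=float(sys.argv[4])
r,p,y=s['tool_rot']; Rz=lambda a:np.array([[np.cos(a),-np.sin(a),0],[np.sin(a),np.cos(a),0],[0,0,1]])
R=Rz(y)@np.diag([1,-1,-1.])
print('shift cm',np.round(R.T@(g-s['eef_pos'])/10,2),'turn',round((np.degrees(y)-yw+180)%360-180,2),'t',s['clock'],'eef',s['eef_pos'].round(1),'rpy deg',np.degrees(s['tool_rot']).round(1),'q7',s['qpos'][6].round(2),'F',s['force'].round(1),'w',round(s['width'],1))
E
python3 go.py 562 217 130 196.5
```

```text
shift cm [-42.31 -22.08  11.18] turn -40.78 t 0.2 eef [267.1 592.2 241.8] rpy deg [-179.9   -0.   155.7] q7 -0.02 F [0.2 0.6 0.4] w 85.6
```

>>> play_rows(
  series=[
    [-4,-2,0.5,-6,0],
    [-8.5,-4.5,1,-12,0],
    [-13,-6.8,2,-18,0],
    [-17.5,-9.1,3,-24,0],
    [-22,-11.5,4,-30,0],
    [-26,-13.6,5,-36,0],
    [-30,-15.7,6,-40.8,0],
    [-34,-17.8,7,-40.8,0],
  ],
)

```text
clock: 1.0
eef_pos: [505.2, 288.2, 171.8]
tool_rot: [-3.141, -0.0, -2.852]
force: [0.5, 0.1, 0.4]
width: 85.0
```

```bash
python3 go.py 562 217 90 196.5
```

```text
shift cm [-3.41 -8.44  8.18] turn 0.08 t 1.0 eef [505.2 288.2 171.8] rpy deg [-180.    -0.  -163.4] q7 1.16 F [0.5 0.1 0.4] w 85.0
```

>>> play_rows(
  series=[
    [-1.2,-3,2,0,0],
    [-2.4,-6,3.5,0,0],
    [-3.4,-8.4,5,0,0],
    [-3.4,-8.4,7,0,0],
    [-3.4,-8.4,8.2,0,0],
    [-3.4,-8.4,8.2,0,0],
  ],
)

```text
clock: 1.6
eef_pos: [558.8, 219.6, 88.5]
tool_rot: [3.141, -0.004, -2.852]
force: [-0.8, 0.6, -0.1]
width: 85.6
```

```bash
python3 go.py 562 217 22 196.5; python3 - <<'E'
from h import *
s=cam('scene'); p=proj(s,[[562,217,29],[550,213,29],[538.2,211.6,29]]); print(p)
im=s['img'].copy()
x,y=p[0].astype(int); s['img']=im; save(s,'c.png',(x-55,y-45,x+45,y+35),6); print(x-55,y-45)
E
```

```text
shift cm [-0.24 -0.35  6.65] turn 0.07 t 1.6 eef [558.8 219.6  88.5] rpy deg [ 180.    -0.2 -163.4] q7 1.28 F [-0.8  0.6 -0.1] w 85.6
[[321.49171713 273.552399  ]
 [324.32610081 271.49759965]
 [327.47384812 269.99680002]]
266 228
```

View pics/c.png

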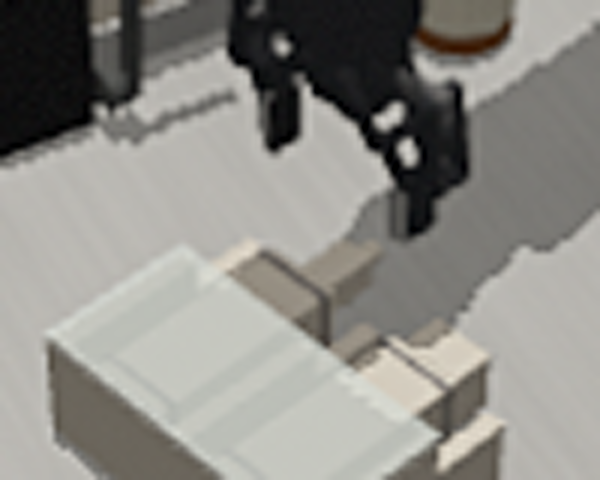

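>>> play_rows(
  series=[
    [0,0,2.5,0,0],
    [0,0,4.5,0,0],
    [0,0,6,0,0],
    [0,0,6.8,0,0.0],
    [0,0,6.8,0,0.6],
    [0,0,6.8,0,1],
    [0,0,6.8,0,1],
    [0,0,6.8,0,1],
  ],
)

```text
clock: 2.45
eef_pos: [561.0, 219.8, 23.1]
tool_rot: [3.141, 0.001, -2.853]
force: [-0.3, 0.1, 0.4]
width: 28.3
```

>>> play_rows(
  series=[
    [0,0,0,0,1],
    [0,0,0,0,1],
    [0,0,-0.1,0,1],
  ],
)

```text
clock: 2.75
eef_pos: [560.7, 219.6, 23.5]
tool_rot: [3.141, 0.0, -2.853]
force: [-0.9, -0.2, -1.9]
width: 21.0
```

```bash
python3 go.py 562 217 22 196.5
```

```text
shift cm [-0.05 -0.29  0.15] turn 0.02 t 2.75 eef [560.7 219.6  23.5] rpy deg [ 180.     0.  -163.5] q7 1.26 F [-0.9 -0.2 -1.9] w 21.0
```

>>> play_rows(
  series=[
    [0.5,0,-0.1,0,1],
    [2,0,-0.1,0,1],
    [4,0,-0.1,0,1],
    [6,0,-0.1,0,1],
    [8,0,-0.1,0,1],
    [10,0,-0.1,0,1],
    [12,0,-0.1,0,1],
    [13,0,-0.1,0,1],
  ],
)

```text
clock: 3.55
eef_pos: [432.8, 181.6, 24.2]
tool_rot: [-3.141, -0.004, -2.853]
force: [-0.1, -0.1, -2.1]
width: 20.7
```

>>> play_rows(
  series=[
    [1,0,0,0,1],
    [2,0,0,0,1],
    [2.5,0,0,0,1],
    [2.5,0,0,0,1],
  ],
)

```text
clock: 3.95
eef_pos: [410.5, 174.9, 24.2]
tool_rot: [3.142, -0.002, -2.853]
force: [0.7, 0.7, -1.1]
width: 21.0
```

```bash
python3 go.py 418 174 16 196.5;  python3 - <<'E'
from h import *
s=cam('scene'); p=proj(s,[[480,190,29]]); x,y=p[0].astype(int)
save(s,'e.png',(x-65,y-50,x+65,y+40),5); print(x-65,y-50)
E
```

```text
shift cm [-0.7  -0.3   0.82] turn 0.04 t 3.95 eef [410.5 174.9  24.2] rpy deg [ 1.800e+02 -1.000e-01 -1.635e+02] q7 0.62 F [ 0.7  0.7 -1.1] w 21.0
275 209
```

View pics/e.png

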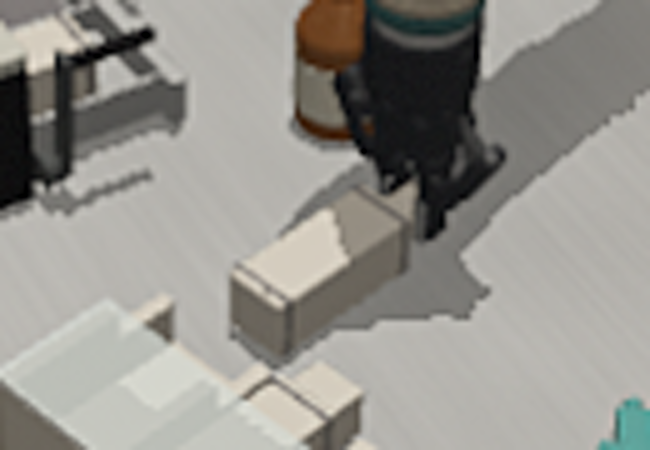

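>>> play_rows(
  series=[
    [0,0,0.3,0,1],
    [0,0,0.55,0,1],
    [0,0,0.65,0,1],
    [0,0,0.65,0,1],
    [0,0,0.65,0,0.5],
    [0,0,0.65,0,0],
    [0,0,0.65,0,0],
    [0,0,0.65,0,0],
  ],
)

```text
clock: 4.8
eef_pos: [412.0, 175.6, 18.0]
tool_rot: [3.142, 0.0, -2.853]
force: [0.1, -0.0, -0.5]
width: 77.8
```

>>> play_rows(
  series=[
    [0,0,0,0,0],
    [0,0,-3,0,0],
    [0,0,-7,0,0],
    [0,0,-11,0,0],
    [3,0,-13,0,0],
    [3,0,-13,0,0],
  ],
)

```text
clock: 5.4
eef_pos: [381.1, 165.7, 149.8]
tool_rot: [-3.14, 0.001, -2.853]
force: [0.5, -0.8, -0.5]
width: 85.3
```

```bash
python3 go.py 495 200 90 196.5;  python3 - <<'E'
from h import *
s=cam('scene'); t=cam('top'); np.save('top2.npy',t,allow_pickle=True)
x,y=proj(t,[[480,190,23]])[0].astype(int)
im=np.zeros((560,800,3),np.uint8)
a=cv2.resize(t['img'][y-40:y+40,x-50:x+40],None,fx=7,fy=7,interpolation=cv2.INTER_CUBIC); cv2.imwrite('pics/f.png',a[...,::-1]); print(x-50,y-40)
E
```

```text
shift cm [-11.89   0.04   5.98] turn 0.05 t 5.4 eef [381.1 165.7 149.8] rpy deg [-179.9    0.  -163.5] q7 0.75 F [ 0.5 -0.8 -0.5] w 85.3
208 153
```

View pics/f.png

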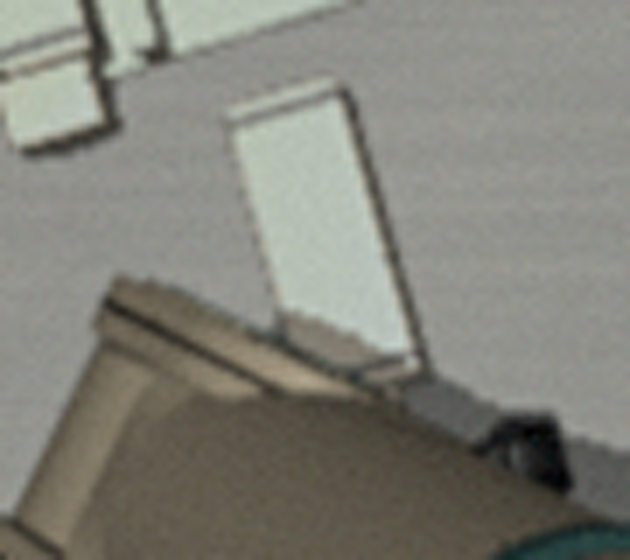

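```bash
python3 - <<'E'
from h import *
t=np.load('top2.npy',allow_pickle=True).item()
C=[(208+u/7-.4,153+v/7-.4) for u,v in [(230,112),(343,80),(422,362),(285,325)]]
P=onz(t,C,46)[:,:2]; print(P.round(1)); e=P[1]-P[2]; print(np.degrees(np.arctan2(e[1],e[0])),np.linalg.norm(e)); b=P[0]-P[1]; print(np.degrees(np.arctan2(b[1],b[0]))-90,np.linalg.norm(b))
m=(P[0]+P[1])/2; a=np.radians(16.5); print(m-60*np.array([np.cos(a),np.sin(a)]))
E
```

```text
[[544.3 235.4]
 [555.9 192.1]
 [448.  162.2]
 [462.7 214.3]]
15.481330902024292 112.00949487067193
15.02906446860736 44.8306046442859
[492.58994597 196.74690524]
```

>>> play_rows(
  series=[
    [-4,0,2,0,0],
    [-8,0,4,0,0],
    [-11,0.1,6,0,0],
    [-11.7,0.2,6,0,0],
    [-11.7,0.2,6.5,0,0],
  ],
)

```text
clock: 6.0
eef_pos: [495.4, 202.9, 81.5]
tool_rot: [3.141, -0.001, -2.854]
force: [-0.5, 0.7, 0.6]
width: 85.0
```

```bash
python3 go.py 493 198 20 196
```

```text
shift cm [ 0.37 -0.4   6.15] turn 0.5 t 6.0 eef [495.4 202.9  81.5] rpy deg [ 180.    -0.  -163.5] q7 0.78 F [-0.5  0.7  0.6] w 85.0
```

>>> play_rows(
  series=[
    [0.3,-0.4,2,0.5,0],
    [0.3,-0.4,4,0.5,0],
    [0.3,-0.4,5.5,0.5,0],
    [0.3,-0.4,6.2,0.5,0],
    [0.3,-0.4,6.2,0.5,0.5],
    [0.3,-0.4,6.2,0.5,1],
    [0.3,-0.4,6.2,0.5,1],
    [0.3,-0.4,6.2,0.5,1],
  ],
)

```text
clock: 6.8
eef_pos: [493.5, 197.9, 21.9]
tool_rot: [3.141, 0.002, -2.862]
force: [0.1, 0.2, 3.5]
width: 45.2
```

```bash
python3 go.py 493 198 160 196
```

```text
shift cm [  0.05   0.02 -13.81] turn 0.02 t 6.8 eef [493.5 197.9  21.9] rpy deg [ 1.80e+02  1.00e-01 -1.64e+02] q7 0.7 F [0.1 0.2 3.5] w 45.2
```

>>> play_rows(
  series=[
    [0,0,0,0,0.2],
    [0,0,0,0,0.2],
    [0,0,0,0,0.2],
    [-1.5,0,0,0,0.2],
    [-2.8,0,0,0,0.2],
    [-2.8,0,0,0,0.2],
    [-2.8,0,0,0,1],
    [-2.8,0,0,0,1],
  ],
)

```text
clock: 7.6
eef_pos: [519.1, 205.0, 21.0]
tool_rot: [-3.141, -0.001, -2.862]
force: [0.3, -0.2, -1.0]
width: 45.4
```

>>> play_rows(
  series=[
    [0,0,0,0,1],
    [0,0,0,0,1],
    [0,0,0,0,1],
    [0,0,-1,0,1],
    [0,0,-3,0,1],
    [0,0,-6,0,1],
    [0,0,-9,0,1],
    [0,0,-11,0,1],
  ],
)

```text
clock: 8.4
eef_pos: [520.6, 205.6, 133.3]
tool_rot: [3.141, 0.002, -2.862]
force: [0.3, -0.1, -0.9]
width: 45.3
```

```bash
python3 go.py 470 150 170 90; python3 - <<'E'
from h import *
s=cam('scene'); p=proj(s,[[500,190,120]]); x,y=p[0].astype(int)
save(s,'g.png',(x-75,y-60,x+65,y+50),5); print(x-75,y-60)
E
```

```text
shift cm [ 6.4  -3.95 -3.67] turn 106.02 t 8.4 eef [520.6 205.6 133.3] rpy deg [ 1.80e+02  1.00e-01 -1.64e+02] q7 0.87 F [ 0.3 -0.1 -0.9] w 45.3
260 180
```

View pics/g.png

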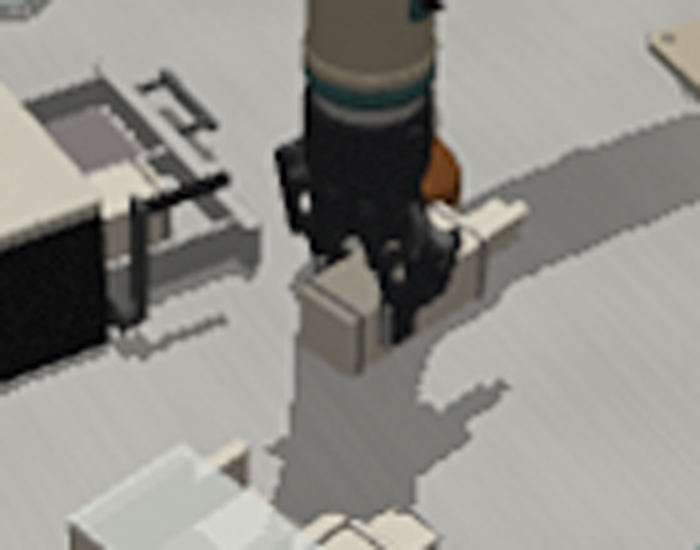

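```bash
python3 go.py 525 90 190 132
```

```text
shift cm [  2.92 -11.28  -5.42] turn 64.02 t 8.45 eef [522.  206.5 135.8] rpy deg [ 179.9    0.4 -164. ] q7 0.87 F [-0.   0.5  0.6] w 45.3
```

>>> play_rows(
  series=[
    [0,0,-2,4,1],
    [0.2,-1,-4,11,1],
    [0.6,-2.5,-5.2,19,1],
    [1,-4.2,-5.4,27,1],
    [1.5,-6,-5.4,35,1],
    [2,-8,-5.4,43,1],
    [2.5,-9.7,-5.4,51,1],
    [2.9,-11.3,-5.4,59,1],
  ],
)

```text
clock: 9.25
eef_pos: [522.9, 87.4, 184.7]
tool_rot: [-3.141, -0.0, 2.385]
force: [0.4, 0.2, -1.0]
width: 45.5
```

```bash
python3 go.py 530 -50 190 72
```

```text
shift cm [-9.95 -9.51 -0.53] turn 64.67 t 9.25 eef [522.9  87.4 184.7] rpy deg [-180.    -0.   136.7] q7 0.3 F [ 0.4  0.2 -1. ] w 45.5
```

>>> play_rows(
  series=[
    [-1,-1,-0.5,8,1],
    [-2.2,-2.1,-0.5,16,1],
    [-3.5,-3.3,-0.5,24,1],
    [-4.8,-4.6,-0.5,32,1],
    [-6.1,-5.8,-0.5,40,1],
    [-7.4,-7,-0.5,48,1],
    [-8.7,-8.3,-0.5,56,1],
    [-10,-9.5,-0.5,64,1],
  ],
)

```text
clock: 10.05
eef_pos: [531.2, -49.9, 189.7]
tool_rot: [-3.141, 0.0, 1.269]
force: [-0.2, -0.9, -0.8]
width: 45.2
```

```bash
python3 go.py 535 -151.5 190 3.5
```

```text
shift cm [-9.59  3.38 -0.03] turn 69.19 t 10.05 eef [531.2 -49.9 189.7] rpy deg [-180.     0.    72.7] q7 -0.32 F [-0.2 -0.9 -0.8] w 45.2
```

```bash
python3 go.py 467 -156.5 190 3.5
```

```text
shift cm [-12.09  -2.96  -0.03] turn 69.19 t 10.05 eef [531.2 -49.9 189.7] rpy deg [-180.     0.    72.7] q7 -0.32 F [-0.2 -0.9 -0.8] w 45.2
```

>>> play_rows(
  series=[
    [-1.5,-0.4,0,8.5,1],
    [-3,-0.8,0,17,1],
    [-4.5,-1.1,0,25.5,1],
    [-6,-1.5,0,34,1],
    [-7.5,-1.9,0,42.5,1],
    [-9,-2.2,0,51,1],
    [-10.5,-2.6,0,59.5,1],
    [-12.1,-3,0,68,1],
  ],
)

```text
clock: 10.85
eef_pos: [467.1, -156.2, 189.7]
tool_rot: [-3.141, 0.0, 0.082]
force: [-0.4, -0.5, -0.2]
width: 45.5
```

```bash
python3 go.py 467 -156.5 76 3.5
```

```text
shift cm [-1.000e-02  3.000e-02  1.137e+01] turn 1.2 t 10.85 eef [ 467.1 -156.2  189.7] rpy deg [-180.     0.     4.7] q7 -1.02 F [-0.4 -0.5 -0.2] w 45.5
```

Descend, then look before entering.

>>> play_rows(
  series=[
    [0,0,3,1.2,1],
    [0,0,6,1.2,1],
    [0,0,9,1.2,1],
    [0,0,11.3,1.2,1],
    [0,0,11.3,1.2,1],
    [0,0,11.3,1.2,1],
  ],
)

```text
clock: 11.45
eef_pos: [467.5, -156.1, 77.0]
tool_rot: [-3.141, 0.001, 0.067]
force: [0.2, -0.6, -0.6]
width: 45.1
```

```bash
python3 go.py 551.3 -151.5 76 3.5; python3 - <<'E'
from h import *
t=cam('top'); save(t,'i.png',(300,100,430,215),5); np.save('top3.npy',t,allow_pickle=True)
s=cam('scene'); np.save('scene3.npy',s,allow_pickle=True)
E
```

```text
shift cm [8.4 0.1 0.1] turn 0.32 t 11.45 eef [ 467.5 -156.1   77. ] rpy deg [-180.     0.     3.8] q7 -0.96 F [ 0.2 -0.6 -0.6] w 45.1
```

View pics/i.png

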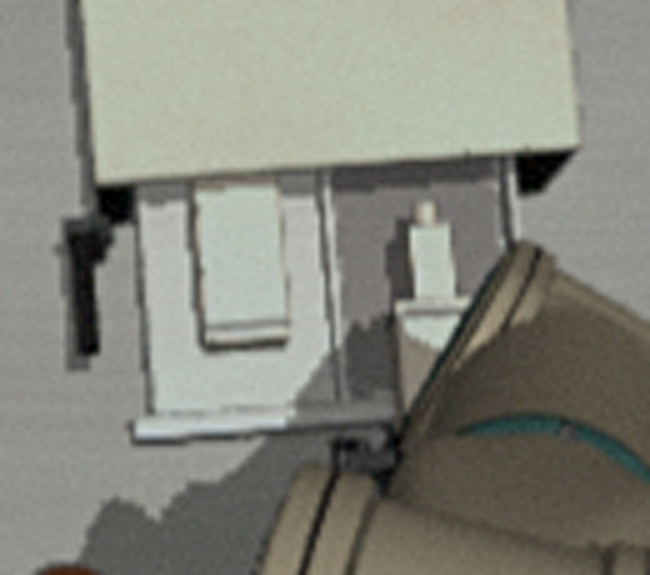

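```bash
python3 - <<'E'
from h import *
t=np.load('top3.npy',allow_pickle=True).item()
C=lambda p:[(300+u/5-.4,100+v/5-.4) for u,v in p]
print('nozzle',onz(t,C([(428,203)]),79).round(1))
print('neck front L R',onz(t,C([(411,226),(448,224)]),90).round(1))
print('body front top L R',onz(t,C([(397,306),(470,299)]),102).round(1))
print('divider top mid',onz(t,C([(327,190),(342,400)]),41).round(1))
print('rwall inner top',onz(t,C([(500,165)]),45).round(1))
o=np.array([619.2,-96.5]);a=np.radians(3.5);X=np.array([np.cos(a),np.sin(a)]);Y=np.array([-X[1],X[0]])
for P in (onz(t,C([(428,203)]),79),onz(t,C([(411,226),(448,224)]),90),onz(t,C([(397,306)]),102),onz(t,C([(327,190),(342,400)]),41),onz(t,C([(500,165)]),45)):
  q=P[:,:2]-o; print((q@X).round(1),(q@Y).round(1))
E
```

```text
nozzle [[ 609.2 -147.4   79. ]]
neck front L R [[ 595.1 -137.    90. ]
 [ 595.9 -156.2   90. ]]
body front top L R [[ 551.6 -127.6  102. ]
 [ 554.8 -164.9  102. ]]
divider top mid [[ 624.3  -98.    41. ]
 [ 510.9 -103.8   41. ]]
rwall inner top [[ 636.1 -190.7   45. ]]
[-13.1] [-50.2]
[-26.6 -26.9] [-39.  -58.1]
[-69.3] [-26.9]
[   4.9 -108.5] [-1.8 -0.6]
[11.1] [-95.]
```

>>> play_rows(
  series=[
    [1.5,0,0,0.3,1],
    [3.5,0,0,0.3,1],
    [5.5,0,0,0.3,1],
    [7.2,0,0,0.3,1],
    [8.2,0,0,0.3,1],
    [8.2,0,0.5,0.3,1],
    [8.2,0,1.5,0.3,1],
    [8.2,0,2.3,0.3,1],
  ],
)

```text
clock: 12.35
eef_pos: [547.9, -150.6, 53.0]
tool_rot: [-3.141, 0.002, 0.061]
force: [0.2, 0.5, -1.1]
width: 45.1
```

>>> play_rows(
  series=[
    [0,0,0.2,0,1],
    [0,0,0.5,0,1],
    [0,0,0.7,0,1],
    [0,0,0.8,0,1],
    [0,0,0.9,0,1],
    [0,0,0.9,0,1],
  ],
)

```text
clock: 12.95
eef_pos: [549.4, -150.6, 44.9]
tool_rot: [3.142, 0.0, 0.061]
force: [-0.1, -0.1, -1.4]
width: 45.3
```

```bash
python3 go.py 551.3 -151.5 43 3.5
```

```text
shift cm [0.18 0.1  0.19] turn 0.02 t 12.95 eef [ 549.4 -150.6   44.9] rpy deg [180.    0.    3.5] q7 -1.02 F [-0.1 -0.1 -1.4] w 45.3
```

Not yet touching; creep down until contact.

>>> play_rows(
  series=[
    [0,0,0.1,0,1],
    [0,0,0.15,0,1],
    [0,0,0.15,0,1],
  ],
)

```text
clock: 13.25
eef_pos: [549.4, -150.5, 43.3]
tool_rot: [-3.142, 0.0, 0.061]
force: [-0.7, 0.6, -1.5]
width: 45.4
```

>>> play_rows(
  series=[
    [0,0,0.05,0,1],
    [0,0,0.1,0,1],
    [0,0,0.1,0,1],
  ],
)

```text
clock: 13.55
eef_pos: [549.4, -150.6, 42.8]
tool_rot: [-3.142, -0.0, 0.061]
force: [-1.5, 0.9, 4.6]
width: 45.4
```

>>> play_rows(
  series=[
    [0,0,0,0,0.4],
    [0,0,0,0,0.35],
    [0,0,0,0,0.35],
    [0,0,0,0,0.35],
  ],
)

```text
clock: 13.95
eef_pos: [549.4, -150.6, 42.2]
tool_rot: [3.142, 0.0, 0.061]
force: [-0.4, -0.8, -0.4]
width: 55.2
```

```bash
python3 go.py 549 -151.5 43 3.5
```

```text
shift cm [-0.05  0.09 -0.08] turn 0.02 t 13.95 eef [ 549.4 -150.6   42.2] rpy deg [180.    0.    3.5] q7 -1.02 F [-0.4 -0.8 -0.4] w 55.2
```

>>> play_rows(
  series=[
    [0,0,-1,0,0.35],
    [0,0,-3,0,0.35],
    [0,0,-5.5,0,0.35],
    [0,0,-7.5,0,0.35],
    [-2,0,-8,0,0.5],
    [-6,0,-8,0,1],
    [-9,0,-8,0,1],
    [-11.6,0.5,-8,0,1],
  ],
)

```text
clock: 14.75
eef_pos: [432.2, -162.1, 123.1]
tool_rot: [-3.141, 0.0, 0.062]
force: [0.0, 0.1, 0.1]
width: 0.6
```

```bash
python3 go.py 430 -163 31 3.5; python3 - <<'E'
from h import *
t=cam('top'); save(t,'j.png',(300,100,430,215),5); np.save('top4.npy',t,allow_pickle=True)
E
```

```text
shift cm [-0.22  0.07  9.21] turn 0.05 t 14.75 eef [ 432.2 -162.1  123.1] rpy deg [-180.     0.     3.6] q7 -0.94 F [0.  0.1 0.1] w 0.6
```

View pics/j.png

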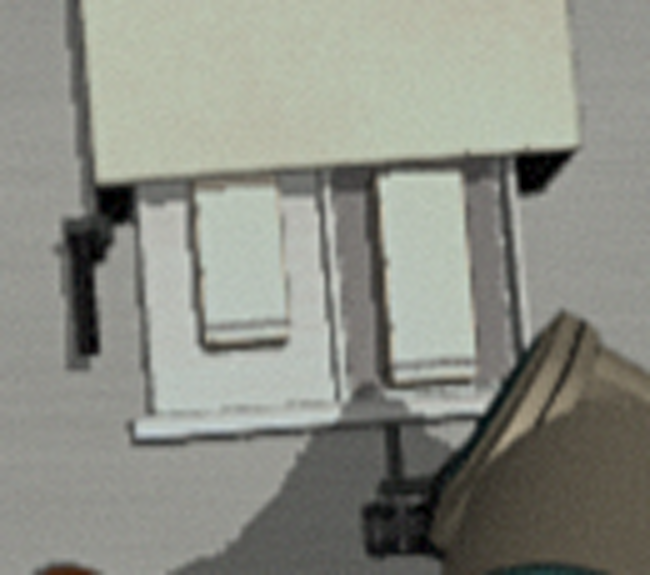

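>>> play_rows(
  series=[
    [-0.6,0,2,0,1],
    [-0.6,0,4.5,0,1],
    [-0.6,0,7,0,1],
    [-0.6,0,9,0,1],
    [-0.6,0,9.2,0,1],
    [-0.6,0,9.2,0,1],
  ],
)

```text
clock: 15.4
eef_pos: [427.9, -162.9, 29.9]
tool_rot: [-3.142, 0.001, 0.061]
force: [-0.4, 0.9, 1.0]
width: -0.1
```

>>> play_rows(
  series=[
    [0.6,0,0,0,1],
    [1.2,0,0,0,1],
    [1.8,0,0,0,1],
    [2.4,0,0,0,1],
    [3,0,0,0,1],
    [3.6,0,0,0,1],
    [4.2,0,0,0,1],
    [4.8,0,0,0,1],
  ],
)

```text
clock: 16.2
eef_pos: [476.2, -160.0, 30.3]
tool_rot: [-3.141, 0.0, 0.061]
force: [-2.9, 0.0, 1.5]
width: 0.2
```

```bash
python3 go.py 555.4 -155.5 31 3.5
```

```text
shift cm [ 7.94  0.04 -0.07] turn 0.02 t 16.2 eef [ 476.2 -160.    30.3] rpy deg [-180.     0.     3.5] q7 -0.62 F [-2.9  0.   1.5] w 0.2
```

>>> play_rows(
  series=[
    [0.7,0,0,0,1],
    [1.4,0,0,0,1],
    [2.1,0,0,0,1],
    [2.8,0,0,0,1],
    [3.5,0,0,0,1],
    [4.2,0,0,0,1],
    [4.9,0,0,0,1],
    [5.6,0,0,0,1],
  ],
)

```text
clock: 17.0
eef_pos: [532.2, -156.4, 30.3]
tool_rot: [-3.141, 0.0, 0.062]
force: [-2.1, 0.6, 0.6]
width: 0.1
```

>>> play_rows(
  series=[
    [0.4,0,0,0,1],
    [0.8,0,0,0,1],
    [1.2,0,0,0,1],
    [1.5,0,0,0,1],
    [1.7,0,0,0,1],
    [1.7,0,0,0,1],
  ],
)

```text
clock: 17.6
eef_pos: [549.2, -155.7, 30.3]
tool_rot: [3.141, -0.001, 0.062]
force: [0.1, 0.4, -0.5]
width: 0.1
```

>>> play_rows(
  series=[
    [0.2,0,0,0,1],
    [0.4,0,0,0,1],
    [0.6,0,0,0,1],
    [0.8,0,0,0,1],
  ],
)

```text
clock: 18.0
eef_pos: [556.8, -155.3, 30.3]
tool_rot: [3.141, 0.0, 0.061]
force: [-2.5, -0.0, 0.2]
width: 0.0
```

>>> play_rows(
  series=[
    [0.1,0,0,0,1],
    [0.2,0,0,0,1],
    [0.3,0,0,0,1],
  ],
)

```text
clock: 18.3
eef_pos: [558.1, -155.2, 30.3]
tool_rot: [-3.141, 0.003, 0.061]
force: [-6.6, -0.0, 5.3]
width: 0.3
```

>>> play_rows(
  series=[
    [0.05,0,0,0,1],
    [0.1,0,0,0,1],
    [0.1,0,0,0,1],
  ],
)

```text
clock: 18.6
eef_pos: [558.1, -155.2, 30.3]
tool_rot: [-3.141, 0.004, 0.061]
force: [-8.4, 0.7, 4.8]
width: 0.4
```

>>> play_rows(
  series=[
    [-1,0,0,0,1],
    [-3,0,0,0,1],
    [-5,0,-3,0,1],
    [-5,-2,-7,0,1],
    [-5,-6,-11,0,1],
    [-5,-9,-15,0,0.6],
    [-5,-13,-16,0,0.5],
    [-5,-17,-16,0,0.5],
  ],
)

```text
clock: 19.4
eef_pos: [503.0, 13.4, 193.3]
tool_rot: [-3.141, -0.008, 0.061]
force: [0.9, 0.2, 0.4]
width: 41.9
```

```bash
python3 - <<'E'
from h import *
t=np.load('top3.npy',allow_pickle=True).item(); s=np.load('scene3.npy',allow_pickle=True).item()
o=np.array([619.2,-96.5]);a=np.radians(3.5);X=np.array([np.cos(a),np.sin(a)]);Y=np.array([-X[1],X[0]])
for n,u,v in (('tip',(316.5,169.6),(305,215.8)),('root',(316.7,151),(287,220.5))):
  P,e=tri(t,[u],s,[v]); q=P[:2]-o; print(n,P.round(1),e.round(1),'bay',(q@X).round(1),(q@Y).round(1))
for th in (0,.2,.35):
  y=128+85*np.sin(.35-th); z=28+85*np.cos(.35-th)
  p=[np.r_[o+x*X+y*Y,z] for x in(-22,-88)]; print(th,proj(t,p).round(1).tolist(),proj(s,p).round(1).tolist())
sn=cam('scene'); save(sn,'k.png',(230,160,350,260),5); np.save('scene5.npy',sn,allow_pickle=True)
tn=cam('top'); np.save('top5.npy',tn,allow_pickle=True)
E
python3 go.py 555 60 140 3.5
```

```text
tip [527.8  32.3 114.7] 3.2 bay -83.3 134.1
root [582.3  27.8 110.7] 11.4 bay -29.2 126.3
0 [[305.5, 147.3], [307.3, 173.0]] [[291.4, 227.4], [309.3, 220.7]]
0.2 [[311.9, 146.5], [313.7, 172.3]] [[288.9, 223.5], [306.8, 217.0]]
0.35 [[316.9, 146.1], [318.8, 171.9]] [[287.0, 221.2], [304.8, 214.7]]
shift cm [ 5.68 -3.7   5.07] turn 0.61 t 19.5 eef [501.   19.1 190.7] rpy deg [-1.797e+02 -1.000e-01  4.100e+00] q7 -1.11 F [ 0.6 -0.2 -0.6] w 42.7
```

View pics/k.png

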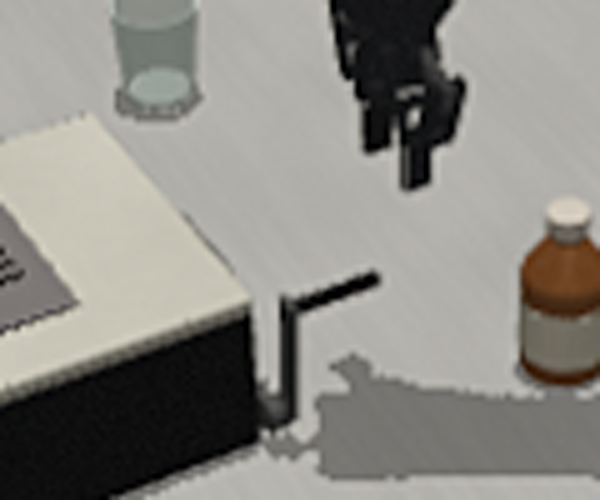

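```bash
python3 go.py 543 32.5 150 3.5
```

```text
shift cm [ 4.29 -1.04  4.07] turn 0.61 t 19.5 eef [501.   19.1 190.7] rpy deg [-1.797e+02 -1.000e-01  4.100e+00] q7 -1.11 F [ 0.6 -0.2 -0.6] w 42.7
```

>>> play_rows(
  series=[
    [2,-0.5,1,0.5,0.4],
    [4.3,-1,2,0.5,0.4],
    [4.3,-1,3.5,0.5,0.4],
    [4.3,-1,4,0.5,0.4],
    [4.3,-1,4,0.5,0.4],
  ],
)

```text
clock: 20.0
eef_pos: [542.1, 23.6, 149.7]
tool_rot: [3.141, 0.001, 0.052]
force: [-0.3, -0.0, -0.7]
width: 51.4
```

```bash
python3 go.py 543 32.5 104 3.5
```

```text
shift cm [ 0.14 -0.88  4.57] turn -0.54 t 20.0 eef [542.1  23.6 149.7] rpy deg [1.8e+02 1.0e-01 3.0e+00] q7 -1.1 F [-0.3 -0.  -0.7] w 51.4
```

>>> play_rows(
  series=[
    [0.1,-0.9,0.5,-0.5,0.4],
    [0.1,-0.9,2,-0.5,0.4],
    [0.1,-0.9,3.5,-0.5,0.4],
    [0.1,-0.9,4.6,-0.5,0.4],
    [0.1,-0.9,4.6,-0.5,0.4],
  ],
)

```text
clock: 20.5
eef_pos: [542.4, 33.8, 103.4]
tool_rot: [-3.141, 0.002, 0.062]
force: [-0.7, 0.0, 0.3]
width: 51.3
```

```bash
python3 go.py 543 32.5 104 3.5
```

```text
shift cm [ 0.06  0.13 -0.06] turn 0.03 t 20.5 eef [542.4  33.8 103.4] rpy deg [-1.8e+02  1.0e-01  3.5e+00] q7 -1.07 F [-0.7  0.   0.3] w 51.3
```

>>> play_rows(
  series=[
    [0,0,0,0,0.7],
    [0,0,0,0,1],
    [0,0,0,0,1],
    [0,0,0,0,1],
    [0,0,0,0,1],
  ],
)

```text
clock: 21.0
eef_pos: [543.8, 33.0, 105.2]
tool_rot: [3.141, -0.001, 0.061]
force: [-1.0, -0.7, 6.2]
width: 10.2
```

```bash
python3 go.py 543 32.5 104 3.5; python3 - <<'E'
from h import *
o=np.array([619.2,-96.5]);a=np.radians(3.5);X=np.array([np.cos(a),np.sin(a)]);Y=np.array([-X[1],X[0]])
p=status.read_state()['eef_pos']; q=p[:2]-o; y=q@Y; print(q@X,y)
th0=np.arcsin((128-y)/85)
for d in np.arange(th0,np.pi/2+.11,.1): print(round(d,2),'tool y,z cm',round((y-(128-85*np.sin(d)))/10,2),round(8.5*(np.cos(th0)-np.cos(d)),2))
E
```

```text
shift cm [-0.08  0.05  0.12] turn 0.0 t 21.0 eef [543.8  33.  105.2] rpy deg [ 1.8e+02 -1.0e-01  3.5e+00] q7 -1.07 F [-1.  -0.7  6.2] w 10.2
-67.38607358282911 133.86505325315775
-0.07 tool y,z cm 0.0 0.0
0.03 tool y,z cm 0.85 -0.02
0.13 tool y,z cm 1.7 0.05
0.23 tool y,z cm 2.53 0.21
0.33 tool y,z cm 3.35 0.44
0.43 tool y,z cm 4.14 0.76
0.53 tool y,z cm 4.89 1.15
0.63 tool y,z cm 5.6 1.62
0.73 tool y,z cm 6.26 2.15
0.83 tool y,z cm 6.86 2.75
0.93 tool y,z cm 7.41 3.4
1.03 tool y,z cm 7.88 4.11
1.13 tool y,z cm 8.28 4.86
1.23 tool y,z cm 8.6 5.65
1.33 tool y,z cm 8.84 6.46
1.43 tool y,z cm 9.0 7.29
1.53 tool y,z cm 9.08 8.14
1.63 tool y,z cm 9.07 8.99
```

>>> play_rows(
  series=[
    [0,0.4,-0.1,0,1],
    [0,0.85,-0.1,0,1],
    [0,1.7,0,0,1],
    [0,2.5,0.1,0,1],
    [0,3.35,0.35,0,1],
    [0,4.14,0.7,0,1],
    [0,4.89,1.1,0,1],
    [0,5.6,1.55,0,1],
  ],
)

```text
clock: 21.8
eef_pos: [547.2, -22.4, 89.1]
tool_rot: [-3.141, -0.001, 0.062]
force: [0.3, 1.9, 3.8]
width: 10.2
```

>>> play_rows(
  series=[
    [0,0.66,0.53,0,1],
    [0,1.26,1.13,0,1],
    [0,1.81,1.8,0,1],
    [0,2.28,2.5,0,1],
    [0,2.68,3.25,0,1],
    [0,3,4.04,0,1],
  ],
)

```text
clock: 22.4
eef_pos: [549.2, -54.0, 48.1]
tool_rot: [3.14, -0.001, 0.061]
force: [2.0, -0.1, 8.5]
width: 10.2
```

```bash
cat > b.py <<'E'
from h import *
o=np.array([619.2,-96.5]);a=np.radians(3.5);X=np.array([np.cos(a),np.sin(a)]);Y=np.array([-X[1],X[0]])
s=status.read_state();p=s['eef_pos']; q=p[:2]-o; print('bay',q@X,q@Y,p[2],'F',s['force'],s['width'],s['clock'])
E
python3 b.py
```

```text
bay -67.25952522142747 46.739880506468346 48.14150980221381 F [ 1.98532804 -0.06419119  8.47028974] 10.1640494545631 22.4
```

>>> play_rows(
  series=[
    [0,0.2,0.6,0,1],
    [0,0.33,1.2,0,1],
    [0,0.42,1.8,0,1],
    [0,0.45,2.3,0,1],
    [0,0.45,2.6,0,1],
  ],
)

```text
clock: 22.9
eef_pos: [549.6, -60.2, 22.5]
tool_rot: [3.137, -0.002, 0.059]
force: [2.6, -6.3, 8.0]
width: 9.8
```

>>> play_rows(
  series=[
    [0,0,0.1,0,1],
    [0,0,0.2,0,1],
    [0,0,0.3,0,1],
    [0,0,0.3,0,1],
  ],
)

```text
clock: 23.3
eef_pos: [549.6, -60.6, 19.1]
tool_rot: [3.136, -0.002, 0.059]
force: [4.0, -6.5, -0.4]
width: 10.2
```

```bash
python3 b.py
```

```text
bay -67.2331919366257 40.1047149746215 19.11959707584751 F [ 4.00136151 -6.50669101 -0.39247463] 10.216527740579442 23.3
```

>>> play_rows(
  series=[
    [0,-0.1,0.1,0,1],
    [0,-0.1,0.2,0,1],
    [0,-0.1,0.3,0,1],
  ],
)

```text
clock: 23.6
eef_pos: [549.7, -60.7, 16.4]
tool_rot: [3.135, -0.003, 0.059]
force: [2.9, -9.0, 2.6]
width: 9.8
```

```bash
python3 b.py
```

```text
bay -67.21807806717271 39.99361714928859 16.428891110932604 F [ 2.9026228  -8.98614576  2.58247746] 9.785913556832572 23.6
```

>>> play_rows(
  series=[
    [0,0,0,0,0.7],
    [0,0,0,0,0.6],
    [0,0,-0.5,0,0.6],
    [0,0,-2,0,0.6],
    [0,0,-4,0,0.6],
    [0,0,-5.5,0,0.6],
    [0,-0.3,-5.5,0,1],
    [0,-0.3,-5.5,0,1],
  ],
)

```text
clock: 24.4
eef_pos: [548.1, -51.5, 71.2]
tool_rot: [-3.14, 0.001, 0.063]
force: [-0.7, -0.1, -0.2]
width: 5.9
```

>>> play_rows(
  series=[
    [0,0,0,0,1],
    [0,0,0.5,0,1],
    [0,0,1,0,1],
    [0,0,1.5,0,1],
    [0,0,2,0,1],
  ],
)

```text
clock: 24.9
eef_pos: [548.2, -53.0, 50.6]
tool_rot: [-3.142, 0.001, 0.061]
force: [-0.3, -0.2, -0.5]
width: -0.1
```

```bash
python3 b.py
```

```text
bay -68.25001801378458 47.73404883874912 50.57903707696763 F [-0.28924889 -0.20512486 -0.49861195] -0.1365190042247905 24.9
```

>>> play_rows(
  series=[
    [0,0.6,0,0,1],
    [0,0.6,0.2,0,1],
    [0,0.6,0.4,0,1],
    [0,0.6,0.6,0,1],
    [0,0.6,0.8,0,1],
    [0,0.6,0.8,0,1],
  ],
)

```text
clock: 25.5
eef_pos: [549.2, -59.3, 44.7]
tool_rot: [-3.142, -0.001, 0.061]
force: [-2.1, -0.6, 11.0]
width: -0.3
```

```bash
python3 b.py
```

```text
bay -67.58352472257704 41.36483989515395 44.66644260652675 F [-2.07842736 -0.58919685 10.97591572] -0.2822317341854393 25.5
```

>>> play_rows(
  series=[
    [0,0,0.1,0,1],
    [0,0,0.2,0,1],
    [0,0,0.2,0,1],
  ],
)

```text
clock: 25.8
eef_pos: [549.3, -59.4, 44.2]
tool_rot: [-3.141, -0.002, 0.061]
force: [-4.8, 0.2, 25.0]
width: 0.3
```

>>> play_rows(
  series=[
    [0,0,-1,0,1],
    [0,0,-4,0,1],
    [0,0,-8,0,1],
    [-3,0,-12,0,1],
    [-6,0,-15,0,1],
    [-6,-4,-15,0,1],
    [-6,-8,-15,0,1],
    [-6,-12,-15,0,1],
  ],
)

```text
clock: 26.6
eef_pos: [481.3, 58.8, 192.0]
tool_rot: [-3.141, -0.001, 0.061]
force: [1.3, 0.6, 0.0]
width: 0.1
```

>>> play_rows(
  series=[
    [0,-4,0,0,1],
    [0,-8,0,0,1],
    [0,-12,0,0,1],
    [0,-16,0,0,1],
    [0,-20,0,0,1],
    [0,-24,0,0,1],
    [0,-24,0,0,1],
    [0,-24,0,0,1],
  ],
)

```text
clock: 27.4
eef_pos: [466.1, 297.8, 191.0]
tool_rot: [3.141, 0.001, 0.064]
force: [0.7, -0.1, 0.4]
width: -0.1
```

```bash
python3 - <<'E'
from h import *
t=cam('top'); s=cam('scene'); im=[]
a=cv2.resize(t['img'][20:220,170:510],(800,470)[:2] if 0 else (510,300)); b=cv2.resize(s['img'][130:290,170:370],(375,300)); 
c=cv2.resize(t['img'][110:190,300:430],(487,300)); 
r1=np.hstack([a,np.zeros((300,290,3),np.uint8)]); r2=np.hstack([b,c])[:,:800]
r2=np.pad(r2,((0,0),(0,800-r2.shape[1]),(0,0)))
e=np.vstack([r1,r2]); cv2.imwrite('pics/l.png',e[...,::-1])
E
python3 b.py
```

```text
bay -128.13540451476774 400.59334720453404 191.42985929009635 F [-0.51454675 -0.71151114  0.58840014] -0.185478047881824 27.5
```

View pics/l.png

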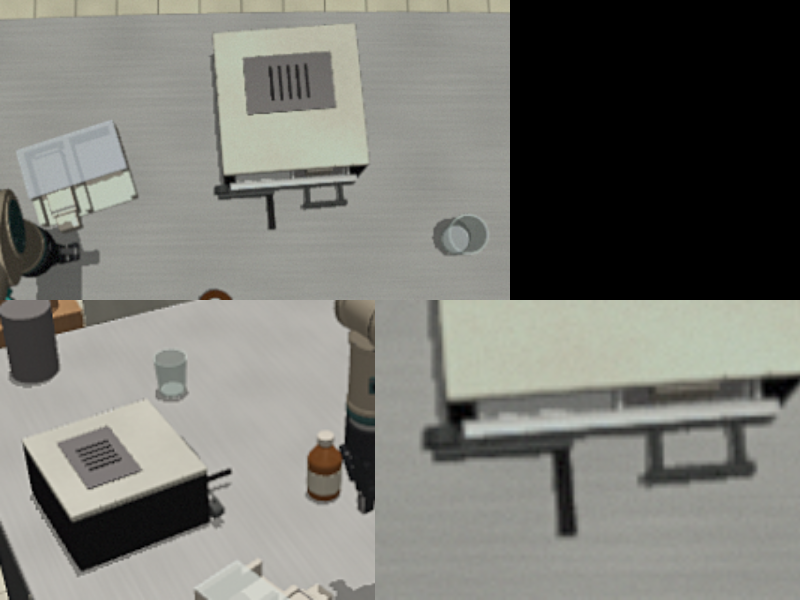

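```bash
python3 - <<'E'
from h import *
t=cam('top'); s=cam('scene'); t0=np.load('top.npy',allow_pickle=True).item(); s0=np.load('scene.npy',allow_pickle=True).item()
o=np.array([619.2,-96.5]);a=np.radians(3.5);X=np.array([np.cos(a),np.sin(a)]);Y=np.array([-X[1],X[0]])
g=t['img'].astype(int).sum(2)
for u in (328,335,392,400):
  col=g[130:152,u]; print(u,col.tolist())
P=onz(t,[(323.6,142.8),(408,137.5)],46)[:,:2]-o; print('panel inner bay x',P@X)
def bot(i,d):
  h=cv2.cvtColor(d['img'],cv2.COLOR_RGB2HSV); m=cv2.inRange(h,(5,140,40),(18,255,200)); m[:,:290]=0; m[:100]=0; m[280:]=0;m[:,400:]=0
  n,l,st,c=cv2.connectedComponentsWithStats(m); k=1+st[1:,4].argmax(); return st[k],c[k].round(1)
print(bot(0,t0),bot(0,t)); print(bot(0,s0),bot(0,s))
D=lambda a,b,r:np.abs(a['img'].astype(int)-b['img'])[r[1]:r[3],r[0]:r[2]].mean()
print('beaker diff top/scene',D(t0,t,(455,155,500,195)),D(s0,s,(248,152,275,185)))
E
```

```text
328 [561, 553, 554, 563, 542, 448, 289, 301, 340, 348, 429, 443, 470, 572, 582, 563, 399, 150, 158, 201, 174, 155]
335 [556, 554, 563, 561, 523, 360, 274, 334, 331, 336, 475, 534, 531, 565, 607, 458, 193, 144, 174, 208, 141, 212]
392 [470, 273, 198, 215, 203, 195, 290, 428, 511, 554, 525, 357, 157, 236, 378, 453, 449, 452, 457, 453, 442, 458]
400 [407, 177, 177, 176, 176, 189, 311, 471, 523, 560, 499, 181, 155, 319, 465, 469, 463, 463, 457, 461, 468, 446]
panel inner bay x [-1.96734396 -3.90815076]
(array([302, 214,  24,  23, 269], dtype=int32), array([313.8, 225.2])) (array([302, 214,  23,  23, 269], dtype=int32), array([313.5, 225.3]))
(array([334, 208,  18,  15, 215], dtype=int32), array([342.8, 215.3])) (array([334, 208,  19,  15, 218], dtype=int32), array([342.9, 215.2]))
beaker diff top/scene 7.529259259259259 3.395809951365507
```

```bash
python3 - <<'E'
from h import *
t=cam('top'); s=cam('scene'); t0=np.load('top.npy',allow_pickle=True).item(); s0=np.load('scene.npy',allow_pickle=True).item()
G=lambda d,r:np.float32(cv2.cvtColor(d['img'],cv2.COLOR_RGB2GRAY)[r[1]:r[3],r[0]:r[2]])
for a,b,r in((t0,t,(450,150,505,200)),(s0,s,(240,145,285,190)),(t0,t,(540,250,590,300))):
  print(cv2.phaseCorrelate(G(a,r),G(b,r)),np.abs(G(a,r)-G(b,r)).mean())
order.finish_job(); print(status.read_state()['clock'])
E
```

```text
((0.006414044619802439, -0.04508618992169389), 0.9904117415746053) 7.815273
((0.519350343575578, 0.5151267749997679), 0.9919641640745563) 3.5293827
((-0.13676852147168006, -0.21039244751110076), 0.7442934482574463) 8.2324
the job is handed in; nothing more can be done
the job is handed in; nothing more can be done
```

I did the whole task in the order asked and handed it in after about 27.6 s of robot time; no verdict came back.

**What I did:** I pulled the narrow-necked cartridge out of the rack by its neck and set it on the bench. I then regripped it near the rear of the body, turned it neck to the rear, and lowered it onto the pad until I felt light contact (about 5 N) before letting go. I pushed the drawer in by its handle until it stalled. Then I swung the latch down and pressed it from above.

**Last checks:**
- **Cartridge:** the picture after release showed it flat in the free lane, about 10–15 mm behind the drawer panel. With the drawer shut I could not see it again.
- **Drawer:** it did not move under 8.4 N, well above the 2 N friction, so I take it as fully shut. The camera put the panel 2–4 mm short of shut, which is about one pixel plus the calibration error. I did not push a second time to settle that.
- **Latch:** it held under 25 N at the height expected for locked, and the last picture shows it across the drawer front. While I was swinging it down, the grip slid about 3 mm off the expected arc, so I released it and finished by pressing from above.
- **Bottle and beaker:** both look unmoved. The bottle shifted at most 0.3 pixel. The beaker shifted about 0 in the top view; the roughly 0.5 pixel in the other view I put down to measurement noise.
- **Other cartridge:** it is still in the rack.
- **Forces:** the highest I saw was 25 N, and the arm was clear of everything at the end.

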